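# Shut and latch the sloping slide case

### The arm

A 6-joint arm with a two-finger parallel gripper is mounted at the origin on the work surface. World frame = base frame: x ahead of the robot, y to its left, z up, the work surface at z = 0. Lengths are in mm, angles in rad, forces in N, time in s.
With the tool pointing down it reaches from about 375 to 975 mm from the base axis. Payload 3.8 kg.
Tool frame: the origin (TCP) lies midway between the tips of the shut fingers; the grasp point (between the pads) lies 19 mm behind it; x points along the fingers, y is the direction in which the jaws open and shut, and the axes are right-handed (so a half turn about x gives the same grasp; the last joint's range is limited). The gripper opens to 88 mm and grips with 3 to 60 N. Pads are 18 mm wide; open, the fingers measure 123 mm over their backs; the gripper's body (75 mm by 187 mm) begins 45 mm behind the grasp point.
Start: joints at [1.284, 0.264, 1.604, -0, 1.274, -0.037], TCP at [166.865, 654.045, 238.706] pointing down, gripper open.
Joint ranges: [-2.63, 2.63], [-0.94, 2.18], [0.31, 2.57], [-1.31, 4.45], [0, 2.66], [-2.55, 2.55]. Speed limits (rad/s): [2.57, 2.57, 3.14, 3.14, 3.14, 3.14].

### API

Orientations are given as a rotation vector (axis times angle).
In Python, from rig import ctrl, fingers, kin, get_state, optics, order gives the robot as it stands. Calls block until the motion is done:
- ctrl.move_to(position, orientation): joint-space move of the TCP to a pose.
- ctrl.move_linear(position, speed=150, attitude=None, max_force=None): straight line of the TCP; attitude=None keeps the orientation; speed is the mean speed in mm/s. With max_force (N) it stops when the force on the tool has changed by that much, and returns True; else False.
- ctrl.move_j(angles): joint-space move.
- fingers.set_gripper(opening, strength=None): finger opening in mm; strength is the grip in N (None keeps the last); returns when the fingers have stopped.
- ctrl.dwell(seconds).
- kin.solve_ik(position, orientation): joint angles nearest the present ones, or None.
- get_state(): the state.
- optics.read_camera(name): name is "scene" or "top" or "wrist"; returns the picture (400x640x3 uint8, blue, green, red); there is no depth.
- optics.camera_info(name): a dict with "fx", "fy", "cx", "cy" (pixels), "dist" ([k1, k2, p1, p2, k3] as OpenCV has them; the pictures are not rectified), "xyz" and "orientation" of the camera in the world. Camera axes: x right, y up, looking along -z (the intrinsics and any distortion apply to the point x, -y, -z); pixel columns grow to the right and rows downward; lengths in mm; the calibration is good to about 2 mm. A picture is of the moment at which its call begins: read the wrist's pose just before it. camera_info takes no time and is no camera call; for the wrist camera it gives the pose at the moment of the call.
A pose or a line that the arm cannot do raises ctrl.MotionError and nothing moves.
- order.close_job(): hands the job in, once; it reports no verdict.
The state is a dict: "time_s": time; "qpos": joint angles; "dq": joint speeds; "tau": joint torques, N m; "tool_pos": TCP position; "ee_rot": TCP orientation; "ft_force": force on the tool from outside, world axes, zero at the start; "torque": the same for the moment, N m; "width": finger opening in mm.
Only numpy, scipy, OpenCV 4.12 (cv2) and the standard library are available. Lean on these libraries where they do the work, as an engineer would, in place of code of your own. Each camera call takes 0.05 s, during which the arm holds its last target. There are 200 camera calls.

### The job

Close the clear, blue-framed cover of the sloping slide case fully down, and then turn the orange turnbutton a quarter turn so that its long arm points straight up the slope, over the middle of the cover's lower edge, and secures it. Do not shove or knock over the things standing around the case.

Things in the scene. Friction and masses are not known exactly. Their poses are not given: they have to be found in the camera images.
- case: White sloping slide case fixed to the bench, 220 mm wide, some 180 mm high at the back, on a dark stand. Its face slopes at 30 degrees, rising away from the robot. Origin: on the bench under the middle of the stand; x level towards the uphill side, y along the case's width, to the left seen from the robot, z up. Yaw varies by up to 0.35 rad
- case_front (a point): Middle of the face's lower front edge (at x -100, z 50 mm in the case's frame); axes of case, not tilted. A point s up the slope (30 degrees) and n out of the face lies at x = s cos30 - n sin30, z = s sin30 + n cos30 from here. The face is 255 mm long up the slope. Turnbutton pivot: s 32 mm, y 0; cover's hinge line: s 240 mm, n 0
- cover (a joint): Cover's angle above the face (rad): 0 = fully down, grows as its lower edge lifts; stops at 0 and 1.5. Cover: blue frame with clear pane, 160 mm from hinge to free edge, 210 mm wide, 10 mm thick, hinged along its upper, far edge; free-edge bar 25 mm wide. A friction hinge holds it at any angle; 0.5 to 3 N down on the free edge moves it. Starts at 1.0 to 1.3
- cover_edge (a point): Middle of the outer (upper) surface of the cover's blue free-edge bar, 147.5 mm from the hinge line and 12.5 mm from the free edge; moves with the cover. Its z axis is the cover's outward normal, x points to the hinge, y along the edge. Closed it lies at s = 92.5, n = 10 mm
- cover_hinge (a point): Middle of the cover's hinge line, at the underside of the cover; same axes as cover_edge
- turnbutton (a joint): Angle of the turnbutton about the face's normal (rad), anticlockwise positive seen looking at the face: 0 = long arm level, pointing to the right seen from the robot (case -y), clear of the cover; 1.57 = long arm straight up the slope, over the cover. Stops at -0.3 and 2.0. Light friction (0.05 N m) holds it anywhere. It starts between 0 and 0.5
- turnbutton_grip (a point): On the orange turnbutton's pivot axis, 40 mm out of the face, inside its grip rib. The rib, 44 mm long along the arm, 12 mm wide, stands 20 to 50 mm out of the face: pinch it across its width. z points out of the face, -y along the long arm, x across the rib
- turnbutton_tip (a point): End of the turnbutton's long arm, 70 mm from the pivot, 16 mm out of the face. The turnbutton is a flat bar 90 x 20 x 8 mm, its long arm 70 mm from the pivot, its short end 20 mm; it lies 12 to 20 mm out of the face, so that it passes 2 mm over the closed cover and overlaps its free edge by 22 mm
- amber_bottle: Bystander: brown glass bottle with black cap, 64 mm diameter, 150 mm high, standing left of the case; origin under its centre
- white_jar: Bystander: white jar with red cap, 72 mm diameter, 90 mm high, right of the case; origin under its centre
- slide_box: Bystander: green slide box 100 x 80 x 30 mm, to the right of and before the case; origin under its centre
- beaker: Bystander: glass beaker, 72 mm diameter, 90 mm high, left of the case; origin under its centre

How it is judged:
By the outcome, as a careful person would: the job done as asked, in the order asked, and still so for the second after the job is handed in, with the robot touching nothing.
It also fails if it takes over 54 s, if anything falls off the work surface, if the arm or the gripper's body presses on something with over 40 N, if the wrist force passes 120 N, or if a joint passes its speed limit or range.

## Working session

There is one attempt and no reset: what is moved stays moved. The work goes in short steps, each a Python script; the robot and the scene stay as the last script left them, time stands still between calls to the robot, and variables do not carry over. Pictures are saved under pics/ and viewed, about 8 in all and at most 12, crops included, and the job is handed in when it is done.

```bash
ls; mkdir -p pics; python3 - <<'E'
from rig import optics,get_state
import cv2
for n in("scene","top"):
    cv2.imwrite(f"pics/{n}0.png",optics.read_camera(n)); print(n,optics.camera_info(n))
print(optics.camera_info("wrist")); print(get_state()["time_s"])
E
```

```text
pics
scene {'fx': 424.23362049296054, 'fy': 424.23362049296054, 'cx': 321.1950670724509, 'cy': 199.950035975804, 'dist': array([-0.00670572,  0.        ,  0.        ,  0.        ,  0.        ]), 'xyz': array([ 879.66377888, -389.52009317,  947.92042591]), 'orientation': array([0.54436029, 0.18362441, 0.67085529])}
top {'fx': 378.51447778169677, 'fy': 378.51447778169677, 'cx': 313.9985825198718, 'cy': 199.03142050655833, 'dist': array([-0.08563575,  0.        ,  0.        ,  0.        ,  0.        ]), 'xyz': array([462.69265059,  -1.87535011, 996.05507962]), 'orientation': array([ 0.11638289, -0.07450814, -1.54694918])}
{'fx': 349.9341948274868, 'fy': 349.9341948274868, 'cx': 315.59720107204805, 'cy': 197.46189365064717, 'dist': array([0.01181153, 0.        , 0.        , 0.        , 0.        ]), 'xyz': array([ 92.47656776, 673.56508439, 384.08451315]), 'orientation': array([-0.25681464, -0.19753394,  1.31134569])}
0.1
```

View pics/scene0.png

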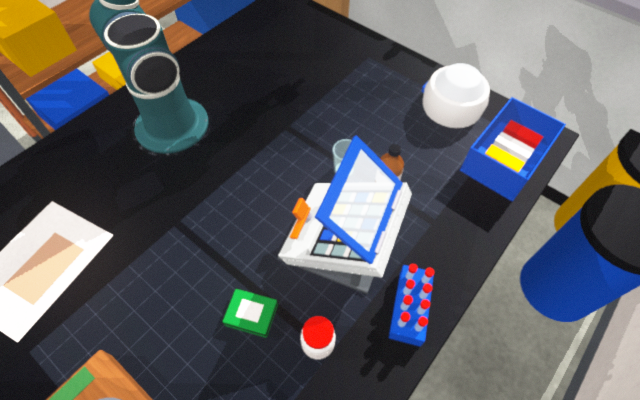

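View pics/top0.png

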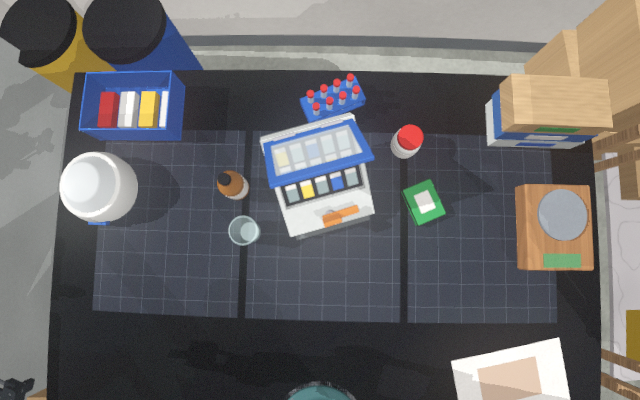

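```bash
python3 - <<'E'
import cv2,numpy as np
a=cv2.imread("pics/top0.png")[105:245,250:385];b=cv2.imread("pics/scene0.png")[130:290,275:415]
a=cv2.resize(a,(386,400),interpolation=2) ;b=cv2.resize(b,(400,457),interpolation=2)
o=np.zeros((460,790,3),np.uint8);o[:400,:386]=a;o[:457,390:]=b
cv2.imwrite("pics/z.png",o)
for n in("top","scene"):
    im=cv2.imread(f"pics/{n}0.png");h=cv2.cvtColor(im,40)
    for lo,hi,nm in(((5,170,150),(17,255,255),"or"),((105,150,80),(120,255,255),"bl")):
        m=cv2.inRange(h,lo,hi)
        for c in cv2.findContours(m,0,2)[0]:
            if cv2.contourArea(c)>60 and 240<c[:,0,0].mean()<420 and 120<c[:,0,1].mean()<260:
                print(n,nm,cv2.contourArea(c),cv2.minAreaRect(c),cv2.approxPolyDP(c,4,True)[:,0].tolist())
E
```

```text
top bl 861.0 ((316.1507568359375, 151.66043090820312), (45.11456298828125, 107.2701416015625), 74.53878784179688) [[373, 156], [352, 119], [264, 143], [271, 187], [290, 182], [292, 173], [288, 181], [286, 175], [274, 176], [269, 146], [348, 123], [364, 152], [350, 156], [350, 161], [343, 158], [342, 163]]
scene or 298.5 ((297.184326171875, 217.81936645507812), (15.163463592529297, 39.992881774902344), 25.016895294189453) [[302, 198], [292, 211], [298, 220], [291, 237], [297, 236], [309, 209]]
scene or 157.5 ((394.25006103515625, 161.25001525878906), (19.091880798339844, 14.142135620117188), 45.0) [[402, 166], [399, 156], [383, 159], [394, 171]]
scene bl 5924.0 ((361.8492736816406, 198.43148803710938), (70.59477996826172, 110.6509017944336), 24.443954467773438) [[355, 135], [316, 217], [326, 228], [320, 239], [329, 240], [334, 233], [371, 262], [401, 181]]
```

View pics/z.png

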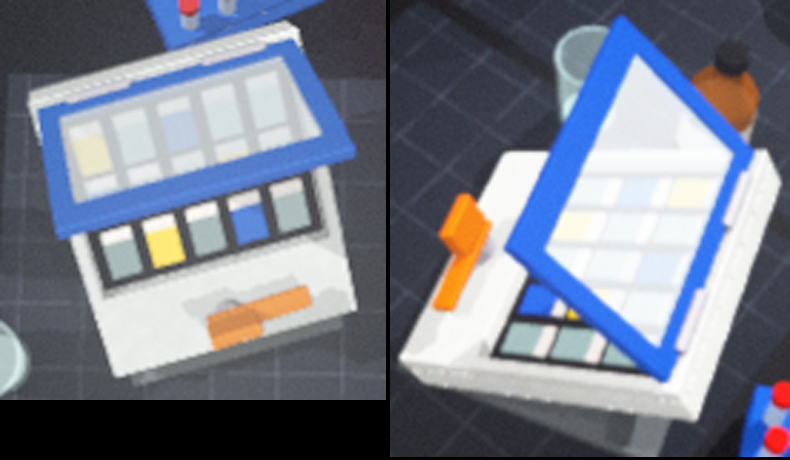

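```bash
cat > h.py <<'E'
import numpy as np,cv2
from scipy.spatial.transform import Rotation as R
from rig import ctrl,fingers,kin,get_state,optics,order
def ray(info,uv):
    K=np.array([[info['fx'],0,info['cx']],[0,info['fy'],info['cy']],[0,0,1]])
    p=cv2.undistortPoints(np.array([[uv]],float),K,info['dist'])[0,0]
    d=R.from_rotvec(info['orientation']).apply([p[0],-p[1],-1]); return info['xyz'],d/np.linalg.norm(d)
def plane(r,n,p): o,d=r; return o+d*((p-o)@n)/(d@n)
def tri(a,b):
    A=np.c_[a[1],-b[1]]; t=np.linalg.lstsq(A,b[0]-a[0],rcond=None)[0]
    p,q=a[0]+t[0]*a[1],b[0]+t[1]*b[1]; return (p+q)/2,np.linalg.norm(p-q)
E
python3 - <<'E'
from h import *
np.set_printoptions(precision=1,suppress=True)
T,S=optics.camera_info("top"),optics.camera_info("scene")
z=np.array([0,0,1.])
P={}
for n,t,s in(("fl",(289.6,236.6),(315.3,183)),("fr",(374.6,213.2),(279.2,256.7)),("el",(271.7,187.6),(355.5,136)),("er",(373.9,158.2),(316.3,216.5))):
    P[n]=tri(ray(T,t),ray(S,s)); print(n,*P[n],plane(ray(T,t),z,50*z) ,plane(ray(S,s),z,50*z))
a,b=[plane(ray(T,t),z,50*z) for t in((289.6,236.6),(374.6,213.2))]
F=(a+b)/2; d=a-b; yaw=np.arctan2(-d[0],d[1]); print("F",F,"w",np.linalg.norm(d),"yaw",round(yaw,3))
C=R.from_euler('z',yaw); E=C.inv().apply((P["el"][0]+P["er"][0])/2-F)
s,n=E[0]*.866+E[2]*.5,-E[0]*.5+E[2]*.866
print("edge s,y,n",s,E[1],n,"ang",np.arctan2(n,240-s),np.hypot(n,240-s))
N=C.apply([-.5,0,.866]);U=C.apply([.866,0,.5]);Y=C.apply([0,1,0]);
piv=F+32*U; tip=plane(ray(T,(358.5,208.6)),N,piv+16*N)-piv
print("tip U,Y",tip@U,tip@Y,"ang",np.arctan2(tip@U,-tip@Y))
# grip top centre (rib) from both views
print("rib", *tri(ray(T,(250+235/2.857,105+328/2.857)),ray(S,(275+75/2.857,130+225/2.857))),"pred",piv+50*N)
E
```

```text
fl [483.2  84.   51.3] 1.5295882646677954 [482.7  83.5  50. ] [483.1  85.2  50. ]
fr [ 547.6 -126.7   45.1] 4.498544663661031 [ 545.7 -127.7   50. ] [ 551.  -126.5   50. ]
el [572.6 102.1 282.9] 6.473302350569788 [605.4 132.9  50. ] [467.7 277.9  50. ]
er [632.8 -94.  281.6] 3.4639478111121127 [ 686.3 -125.6   50. ] [548.5  10.4  50. ]
F [514.2 -22.1  50. ] w 220.4340412275052 yaw 0.29
edge s,y,n 196.05022751821272 -0.2653310641150097 154.983918922135 ang 1.2944743734536495 161.09499565679803
tip U,Y 0.08527184759464834 -71.13398699921564 ang 0.0011987491541895847
rib [525.  -19.5  99.5] 4.136661136012806 pred [516.8 -21.3 109.3]
```

```bash
cat >> h.py <<'E'
F=np.array([514.2,-22.1,50.]);yaw=.29;C=R.from_euler('z',yaw)
U=C.apply([np.cos(np.pi/6),0,.5]);N=C.apply([-.5,0,np.cos(np.pi/6)]);Y=C.apply([0,1,0])
def att(x,y): return R.from_matrix(np.c_[x,y,np.cross(x,y)]).as_rotvec()
def cov(th,gap):
    d=-U*np.cos(th)+N*np.sin(th);n=U*np.sin(th)+N*np.cos(th)
    return F+240*U+147.5*d+(10+gap+9*abs(np.sin(th-np.pi/6)))*n
def solve(p,a):
    q=kin.solve_ik(p,a); return q
E
python3 - <<'E'
from h import *
np.set_printoptions(precision=2,suppress=True)
D=np.array([0,0,-1.])
for sg in(1,-1):
    a=att(D,sg*Y)
    for th,g in((1.35,60),(1.3,5),(.6,-2),(0,-4)): print(sg,th,cov(th,g),kin.solve_ik(cov(th,g),a))
for k in(0,1.57):
  for sg in(1,-1):
    y=sg*(U*np.cos(k)+Y*np.sin(k)); print("grip",k,sg,kin.solve_ik(F+32*U+24*N,att(-N,y)),kin.solve_ik(F+32*U+120*N,att(-N,y)))
E
```

```text
1 1.35 [671.61  24.87 330.4 ] [-0.    0.22  1.49 -0.    1.43 -1.86]
1 1.3 [626.84  11.51 288.56] [-0.02  0.15  1.65 -0.    1.34 -1.88]
1 0.6 [573.07  -4.53 189.92] [-0.05  0.11  1.88 -0.    1.15 -1.91]
1 0 [585.93  -0.69 105.34] [-0.04  0.22  1.93 -0.    1.   -1.9 ]
-1 1.35 [671.61  24.87 330.4 ] [-0.    0.22  1.49 -0.    1.43  1.28]
-1 1.3 [626.84  11.51 288.56] [-0.02  0.15  1.65 -0.    1.34  1.26]
-1 0.6 [573.07  -4.53 189.92] [-0.05  0.11  1.88 -0.    1.15  1.23]
-1 0 [585.93  -0.69 105.34] [-0.04  0.22  1.93 -0.    1.    1.24]
grip 0 1 [-0.25 -0.09  2.4   0.62  0.45 -1.05] [-0.32 -0.33  2.4   0.47  0.69 -0.92]
grip 0 -1 [-0.25 -0.09  2.4   0.62  0.45  2.09] [-0.32 -0.33  2.4   0.47  0.69  2.22]
grip 1.57 1 None [-0.32 -0.33  2.4   0.47  0.69 -2.49]
grip 1.57 -1 [-0.25 -0.09  2.4   0.62  0.45  0.52] [-0.32 -0.33  2.4   0.47  0.69  0.65]
```

```bash
python3 - <<'E'
from h import *
np.set_printoptions(precision=1,suppress=True)
D=np.array([0,0,-1.]);a=att(D,-Y)
fingers.set_gripper(0,10)
p=get_state()["tool_pos"]; ctrl.move_linear(np.array([p[0],p[1],400]),speed=250)
ctrl.move_to(cov(1.4,70)+[0,0,40],a)
ctrl.move_linear(cov(1.35,15),speed=150)
for th in np.arange(1.2,-.01,-.15):
    hit=ctrl.move_linear(cov(th,-1 if th>.01 else -3),speed=110,max_force=25)
    print(round(th,2),hit,get_state()["ft_force"],get_state()["tool_pos"]-cov(th,0))
    if hit: break
cv2.imwrite("pics/s1.png",optics.read_camera("scene")[110:310,240:440].repeat(3,0).repeat(3,1)); print(get_state()["time_s"])
E
```

```text
1.2 False [ 0.4 -0.1  0.5] [ 0.  -0.1  0.1]
1.05 False [ 0.4 -0.2  0.9] [-0.4 -0.1 -0.8]
0.9 False [-0.3 -1.2 -0.6] [-0.4 -0.1 -1.1]
0.75 False [0.2 0.5 1.2] [-0.5 -0.  -1.4]
0.6 False [ 0.2 -0.1  0.2] [-0.4  0.  -1.4]
0.45 False [ 0.2 -0.7 -0.3] [-0.3  0.1 -1.4]
0.3 False [-0.1 -0.4 -0.1] [-0.2  0.1 -1.4]
0.15 False [ 0.2 -0.1 -0.5] [-0.1  0.1 -1.4]
0.0 True [-4.7 -0.6 11.3] [2.9 0.1 1.6]
9.1333
```

View pics/s1.png

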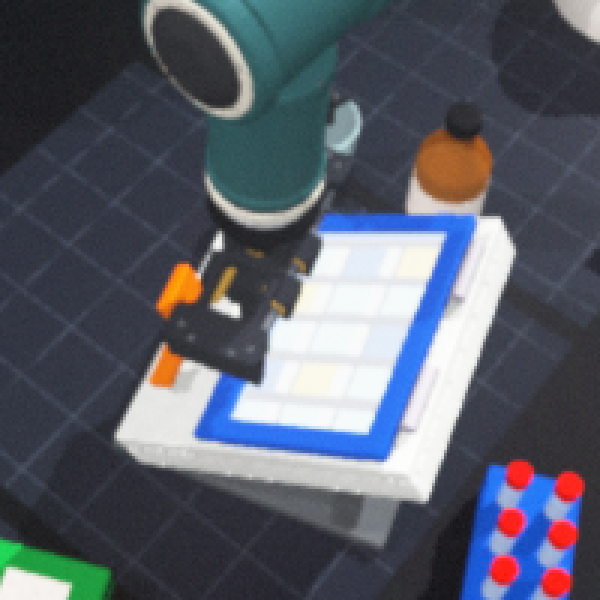

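The cover is down: the blue frame lies flat, with hard contact about where θ=0 is predicted. Next I'll take a wrist look at the turnbutton.

```bash
python3 - <<'E'
from h import *
p=np.array(get_state()["tool_pos"]); ctrl.move_linear(p+[0,0,110],speed=150)
ctrl.move_to(F+32*U+120*N,att(-N,-U))
fingers.set_gripper(44,15)
i=optics.camera_info("wrist"); im=optics.read_camera("wrist"); cv2.imwrite("pics/w1.png",im)
np.save("w1.npy",i,allow_pickle=True); print(get_state()["time_s"],i["xyz"])
cv2.imwrite("pics/top1.png",optics.read_camera("top"))
E
```

```text
11.7917 [ 435.55268345 -125.10248409  296.90537446]
```

View pics/w1.png

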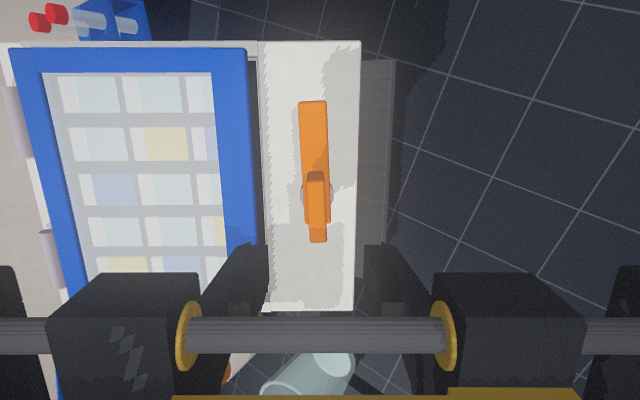

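```bash
python3 - <<'E'
from h import *
np.set_printoptions(precision=1,suppress=True)
i=np.load("w1.npy",allow_pickle=True).item()
def f(uv,n):
    p=plane(ray(i,uv),N,F+n*N)-F; return np.array([p@U,p@Y,p@N])
for nm,uv,n in(("tip",(312,100.5),20),("tipL",(298,101),20),("tipR",(326,100),20),("rib c",(316,211),50),("rib far",(315.5,180),50),("rib near",(317.5,242),50),("cR",(361,41),0),("cL",(352,311),0),("cov",(246,48),10),("cov2",(256,200),10)):
    print(nm,f(uv,n))
E
```

```text
tip [ 35.  -68.2  20. ]
tipL [ 44.5 -67.9  20. ]
tipR [ 25.6 -68.5  20. ]
rib c [32.3  0.6 50. ]
rib far [ 32.7 -20.4  50. ]
rib near [31.3 22.7 50. ]
cR [   0.9 -107.5    0. ]
cL [  0.3 112.2  -0. ]
cov [  79.6 -101.9   10. ]
cov2 [78.4  5.8 10. ]
```

Everything matches the model to about 2 mm: pivot s 32, y 1, arm angle about 0.03, cover edge at s 79–80. I'll grip and turn.

```bash
python3 - <<'E'
from h import *
np.set_printoptions(precision=2,suppress=True)
k=.035; P=F+32*U+1*Y; a=att(-N,-(U*np.cos(k)+Y*np.sin(k)))
ctrl.move_to(P+90*N,a)
h=ctrl.move_linear(P+25*N,speed=80,max_force=10); print("hit",h)
if not h:
    fingers.set_gripper(0,15); s=get_state(); print("w",s["width"],s["ft_force"],s["qpos"])
    q=np.array(s["qpos"]); n=4
    for j in range(1,n+1):
        g=q.copy(); g[5]-=(1.5708-k)*j/n; ctrl.move_j(g); s=get_state(); print(s["ft_force"],s["torque"],s["width"])
    i=optics.camera_info("wrist"); cv2.imwrite("pics/w2.png",optics.read_camera("wrist"))
    print(s["time_s"])
E
```

```text
hit False
w 11.957411073427926 [-4.87 -2.01  3.99] [-0.24 -0.1   2.4   0.62  0.45  2.06]
[-1.61 -1.07 -0.16] [-0.06  0.37 -0.01] 11.819672194889055
[-1.95 -1.94  0.81] [-0.21  0.51  0.03] 11.719184428870625
[-3.04 -1.99  0.95] [-0.37  0.67 -0.09] 11.984622406962595
[-2.75 -4.14  2.34] [-0.5   0.66 -0.18] 11.630275885288112
15.475
```

Turned with a good grip (11.9 mm). Next: release, back out and look.

```bash
python3 - <<'E'
from h import *
np.set_printoptions(precision=2,suppress=True)
fingers.set_gripper(36,15)
p=np.array(get_state()["tool_pos"]); ctrl.move_linear(p+95*N,speed=100)
i=optics.camera_info("wrist"); np.save("w3.npy",i,allow_pickle=True); cv2.imwrite("pics/w3.png",optics.read_camera("wrist"))
q=np.array(get_state()["qpos"]); ctrl.move_linear(np.array(get_state()["tool_pos"])+[-60,0,60],speed=150)
g=np.array(get_state()["qpos"]); g[0]+=1.2
ctrl.move_j(g)
t=optics.read_camera("top"); s=optics.read_camera("scene"); cv2.imwrite("pics/top3.png",t)
o=np.zeros((480,800,3),np.uint8); o[:480,:400]=cv2.resize(t[95:255,215:450][:, :],(400,480))[:480] if 0 else cv2.resize(t[90:258,220:360+0],(400,480)); o[:,400:]=cv2.resize(s[130:298,270:410],(400,480))
cv2.imwrite("pics/z3.png",o); print(get_state()["time_s"])
E
```

```text
19.7333
```

View pics/w3.png

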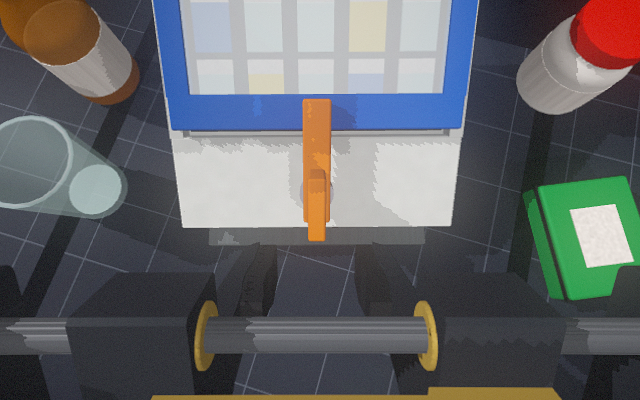

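View pics/top3.png

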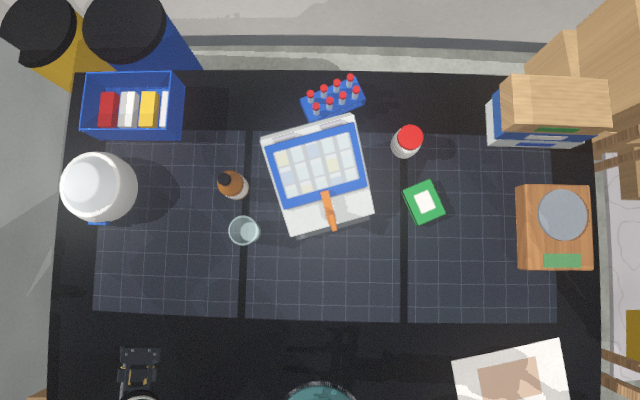

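The long arm points up over the middle of the blue edge (tip at about (316,100)), the cover is flat, and the bystanders are where they were. I'll do a quick numeric check and then hand in.

```bash
python3 - <<'E'
from h import *
np.set_printoptions(precision=1,suppress=True)
i=np.load("w3.npy",allow_pickle=True).item()
def f(uv,n):
    p=plane(ray(i,uv),N,F+n*N)-F; return np.array([p@U,p@Y])
t=f((316.5,99.5),20);c=np.array([32,1.]);d=t-c
print("tip",t,"angle",np.arctan2(d[0],-d[1]),"cover edge",f((173,130),10),f((463,130),10))
order.close_job(); print(get_state()["time_s"])
E
```

```text
tip [101.3   1.7] angle 1.580179794956516 cover edge [ 79.6 105.1] [  79.7 -103.9]
the job is handed in; nothing more can be done
the job is handed in; nothing more can be done
```

The cover is closed and the turnbutton is turned to secure it. I handed the job in at about 20 s of the 54 s allowed.

- **Cover:** I pushed it down along its arc with the shut fingers until it met firm contact. The last step stopped at its 25 N force limit, about 1.5 mm above where I had predicted contact. Afterwards the cover's lower edge measured s = 79.6 mm at both ends; fully closed is 80 mm.
- **Turnbutton:** I pinched the grip rib (11.9 mm between the fingers), turned it a quarter turn, let go and backed away. It measured 1.58 rad against a target of 1.57. The tip is at s = 101 mm, y ≈ 2 mm, over the middle of the cover's lower edge.
- **Surroundings:** By eye in the top view, the bottle, jar, slide box and beaker stand where they did at the start. The arm ended well clear of the case.

No check failed. One early check disagreed: my first two-camera estimate of the rib's top was about 10 mm off. The close look with the wrist camera then put it within 1 mm of the expected position.

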